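# Lock the bayonet filler cap onto a pump head

### The arm

A 6-joint arm with a two-finger parallel gripper is mounted at the origin on the work surface. World frame = base frame: x ahead of the robot, y to its left, z up, the work surface at z = 0. Lengths are in m, angles in rad, forces in N, time in s.
With the tool pointing down it reaches from about 0.375 to 0.9 m from the base axis. Payload 3.1 kg.
Tool frame: the origin (TCP) lies between the finger pads; the fingertips stand 8 mm ahead of it and the grasp point (between the pads) lies 11 mm behind it; z points along the fingers, y is the line along which they close (so a half turn about z gives the same grasp; the last joint's range is limited). The gripper opens to 85 mm and grips with 20 to 120 N. Pads are 22 mm wide; open, the fingers measure 114 mm over their backs; the gripper's body (76 mm by 85 mm) begins 54 mm behind the grasp point. The pads swing forward as they close: fully open they stand 13 mm farther back than shut.
Start: joints at [-1.433, 0.527, 1.433, -0, 1.181, -0.178], TCP at [0.195, -0.594, 0.239] pointing down, gripper open.
Joint ranges: [-3.08, 3.08], [-0.75, 2.2], [0.22, 2.44], [-1.43, 4.57], [0, 2.65], [-2.85, 2.85]. Speed limits (rad/s): [2.79, 2.79, 3.14, 3.14, 3.14, 3.14].

### API

Orientations are given as a unit quaternion [x, y, z, w].
In Python, from station import readout, cams, sign_off gives the robot as it stands.
- The arm moves only by the tool send_rows, never from a script. Its argument "commands" is text: rows parted by semicolons, each of 5 numbers parted by spaces: the finger opening in mm, from 0 to 85.4, then the shift along the tool's x, y, z each as a share of 0.02 m, from -1 to 1, then the turn about the tool's z as a share of 4 degrees, from -1 to 1. In form: grip dx dy dz spin; .... A call has 1 to 20 rows; each row shifts and turns the commanded pose from where the row before left it, along the tool's axes as they then stand; what a row does not reach is not made up. A row lasts 1/12 s, in which the tool goes at most 41.7 mm and 7.16 degrees, less where a joint would pass 70% of its speed; a pose out of reach is approached as far as the arm can. A call with a number of a shift or a turn outside -1 to 1 is refused whole. A call with a gripper value outside its range is refused whole. The fingers move at their own pace and stop on an object; "grip_force" is the grip in N (left out, the last holds). Time passes only in rows, so rows that do not move let the fingers close. It gives the time, the measured TCP pose, the force, the opening and the grip force at its end, in the units of the state.
- readout.sense(): the state, without advancing time (a new reading comes with each control period).
- cams.snapshot(name): name is "scene" or "top"; returns a dict with "pixels" (420x560x3 uint8, red, green, blue), "intrinsics" (3x3 intrinsics, pixels), "eye" and "rotation" of the camera in the world. Camera axes: x right, y down, z forward; pixel columns grow to the right and rows downward; lengths in m; the calibration is good to about 2 mm. A picture is of the moment at which its call begins. There is no depth.
- sign_off(): hands the job in; it is judged then, once.
The state is a dict: "t": time; "q": joint angles; "qd": joint speeds; "tau": joint torques, N m; "tcp_pos": TCP position; "tool_rot": TCP orientation; "force": force on the tool from outside, world axes, zero at the start; "ft_torque": the same for the moment, N m; "finger_gap": opening from 0.0 (shut) to 1.0 (fully open); "gripper_force": force on a finger pad.
Only numpy, scipy, OpenCV 4.12 (cv2) and the standard library are available. Lean on these libraries where they do the work, as an engineer would, in place of code of your own. Each camera call takes 0.05 s, during which the arm holds its last target. There are 200 camera calls.

### The job

Pick up the handled filler cap that has two pins, set it down into the lugged port on top of the pump with its pins in the two gaps, and twist it clockwise (seen from above) until it is cammed down tight near its stop. Let go of it, and leave the bigger three-pinned cap where it lies.

Things in the scene. Friction and masses are not known exactly. Their poses are not given: they have to be found in the camera images.
- cap_bar (a point): Right cap, aluminium, 72 mm tall, 0.2 kg, upright on counter: foot 58 mm across, 16 high; neck 36 across; on top an upright grip bar 70 long (x), 14 thick (y), 34 high. Two opposite pins, 10 thick, stick out of the foot along +x and -x (in line with the bar) to 44 mm from the axis, 7 mm above the underside. Point: middle of the grip bar, on the axis, 55 mm above the underside; z up.
- port (a point): Centre of the top rim of the port on the fixed aluminium pump head, 191 mm above the counter; z up. Dark collar of 98 mm bore, rim flared to 114. Two lugs reach in to 35 mm from the axis, leaving two gaps of 58 deg centred on +x and -x. The cap goes in with its bar along x (either way round, within 20 deg) and stands on a spring plate 26 mm below the rim: bar middle then 29 mm above the rim.
- seat (a joint): Black spring plate at the port's bottom: m pushed down, 0 to 0.008; moves from 2.6 N, then 0.8 N per mm. Cap just standing: 0; locked: 0.003. Cap turned clockwise from above: pins meet the lugs' sloping undersides after some 40 deg, are drawn down 3 mm by 65 deg (bar middle 26 mm above the rim), then level to a hard stop at 80; turn about 70. Stays when released; blocked anticlockwise.
- big_cap_bar (a point): Wrong cap, too big for the port: same metal, grip bar, neck and height, but a foot 80 mm across and three pins reaching 57 mm from the axis. Point: middle of its grip bar, 55 mm above the counter. Leave it alone. The two caps may stand in either of two places on the counter's right (-y) side, nearer or farther.
Mind the look-alikes: they are no part of the job. What is shaped like the part that bears cap_bar but red or yellow is not meant.

How it is judged:
By the outcome, as a careful person would: the job done as asked, in the order asked, and still so for the second after the job is handed in, with the robot touching nothing.
It also fails if it takes over 42 s, if anything falls off the work surface, if the arm or the gripper's body presses on something with over 40 N, if the wrist force passes 120 N, or if a joint passes its speed limit or range.

## Working session

There is one attempt and no reset: what is moved stays moved. The work goes in short steps, Python scripts to look and compute and a tool call to move; the robot and the scene stay as the last step left them, time stands still between calls to the robot, and variables do not carry over. Pictures are saved under pics/ and viewed, at most 10 in all, crops included, and the job is handed in when it is done.

Besides the shell and the picture viewer there is one more tool, called after "Emit:" by a JSON object that holds its "name" and its "arguments", one argument or row to a line. send_rows: Moves the arm, as the interface text tells. Its arguments: {"type":"object","properties":{"commands":{"type":"string"},"grip_force":{"type":"number"}},"required":["commands"]}

```bash
mkdir -p pics
cat > h.py <<'E'
import numpy as np, cv2
from station import readout, cams, sign_off
def snap(n,f=None):
    s=cams.snapshot(n)
    if f: cv2.imwrite(f,np.ascontiguousarray(s["pixels"][:,:,::-1]))
    return s
def proj(s,p):
    c=np.array(s["rotation"]).T@(np.array(p,float)-s["eye"]); u=np.array(s["intrinsics"])@c; return u[:2]/u[2]
def ray(s,u,z):
    d=np.array(s["rotation"])@np.linalg.inv(s["intrinsics"])@[u[0],u[1],1]; e=np.array(s["eye"]); return e+d*(z-e[2])/d[2]
def crop(s,x0,y0,x1,y1,f,k):
    cv2.imwrite(f,cv2.resize(np.ascontiguousarray(s["pixels"][y0:y1,x0:x1,::-1]),None,fx=k,fy=k,interpolation=cv2.INTER_CUBIC))
E
python3 - <<'E'
from h import *
a=snap("scene");b=snap("top")
cv2.imwrite("pics/a.png",np.vstack([a["pixels"],b["pixels"]])[:,:,::-1][:, :] if 0 else np.ascontiguousarray(cv2.resize(np.hstack([a["pixels"],b["pixels"]]),(800,300))[:,:,::-1]))
cv2.imwrite("pics/top.png",np.ascontiguousarray(b["pixels"][:,:,::-1]))
cv2.imwrite("pics/scene.png",np.ascontiguousarray(a["pixels"][:,:,::-1]))
for s in(a,b): print(s["eye"],s["rotation"],s["intrinsics"])
print(readout.sense())
E
```

```text
[ 0.86083296 -0.48783332  0.74228199] [ 0.8715283   0.3185783  -0.13082047 -0.34904484] [[433.787706     0.         273.34761686]
 [  0.         433.787706   214.64567246]
 [  0.           0.           1.        ]]
[ 0.40982468 -0.02426543  0.86353663] [ 0.70730236 -0.70390566  0.05716061 -0.03119064] [[385.07600755   0.         282.91340539]
 [  0.         385.07600755 211.09388818]
 [  0.           0.           1.        ]]
{'t': 0.1, 'q': array([-1.43251124e+00,  5.28408554e-01,  1.43378172e+00,  3.53662416e-05,
        1.18140805e+00, -1.78524849e-01]), 'qd': array([-0.0006172 , -0.00269272, -0.00420257,  0.00021954,  0.00259538,
        0.00126999]), 'tau': array([-8.82405675e-05, -4.43304741e+01, -1.78586930e+01, -1.42834233e-04,
        3.89562483e-03,  1.38795548e-05]), 'tcp_pos': array([ 0.19464421, -0.59325177,  0.23840734]), 'tool_rot': array([ 9.87480710e-01,  1.57736622e-01,  3.65249162e-05, -1.00230396e-03]), 'force': array([-0.74984037,  1.00157692, -0.3365182 ]), 'ft_torque': array([-0.01099034, -0.04056388, -0.0070573 ]), 'gripper_force': 0.0, 'finger_gap': 0.9999035060336298}
```

View pics/top.png

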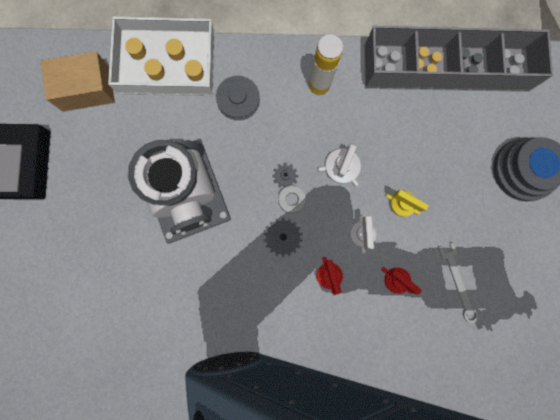

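View pics/scene.png

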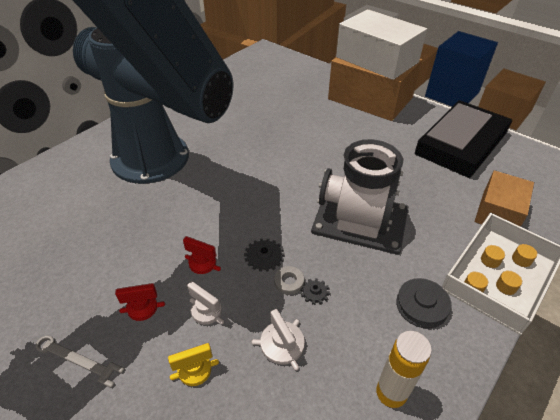

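The top view shows the big three-pinned cap at about (343,165), the target two-pinned cap at about (364,233) in shadow, and the port at about (165,174). The scene view shows the target at (205,303) and the port at (373,163). Next I'll enlarge both.

```bash
sed -i 's/^def snap/from scipy.spatial.transform import Rotation as R\ndef snap/; s/    if f: cv2/    s["rotation"]=R.from_quat(s["rotation"]).as_matrix()\n    if f: cv2/' h.py
python3 - <<'E'
from h import *
a=snap("scene");b=snap("top")
def c(s,x,y,w,h):
    p=s["pixels"][y:y+h,x:x+w,::-1].astype(float)
    p=np.clip(p*(1.0),0,255).astype(np.uint8); return cv2.resize(p,(400,300),interpolation=cv2.INTER_CUBIC)
cv2.imwrite("pics/c.png",np.vstack([np.hstack([c(b,125,140,80,60),c(b,325,205,80,60)]),np.hstack([c(a,333,130,80,60),c(a,165,275,80,60)])]))
E
```

```text
(no output)
```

View pics/c.png

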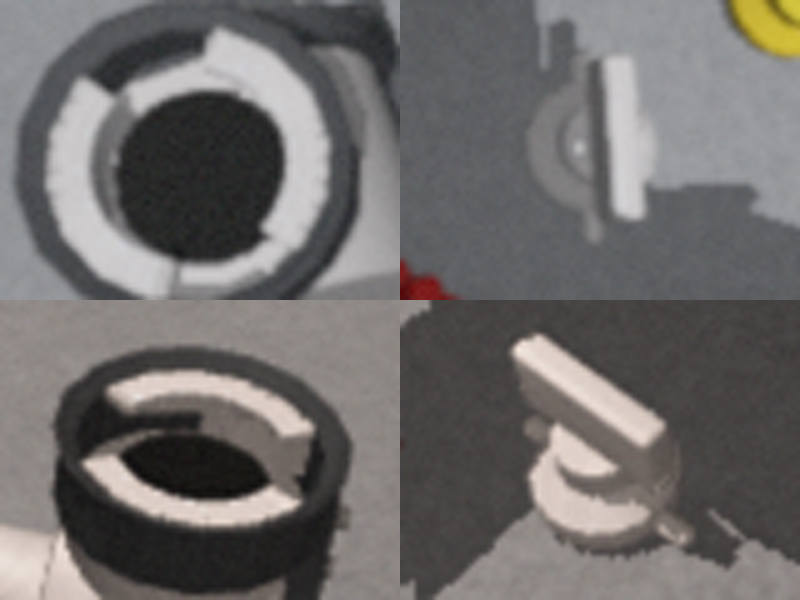

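The crops are clear. The upper two give the target bar's top corners in the top view and the lug edges, with the gaps at upper-middle and lower-middle in the port. The lower two show the same features in the scene view.

Run:
```python
from h import *
from scipy.optimize import least_squares
a=snap("scene");b=snap("top")
T=[(365.4,216.4),(371.4,216.4),(374,248.6),(368,248.6)]; S=[(187.6,285),(193.2,282),(218,300),(212.6,304.4)]
for s,P in((b,T),(a,S)):
    W=np.array([ray(s,p,.072) for p in P]); print(W.round(4).tolist(),W.mean(0))
def yaw(W): pass
# port: extremes of outer rim circle
th=np.linspace(0,2*np.pi,721)
def circ(s,c,r,z): return np.array([proj(s,(c[0]+r*np.cos(t),c[1]+r*np.sin(t),z)) for t in th])
def res(c):
    A=circ(a,c,.057,.191);B=circ(b,c,.057,.191);
    return [A[:,0].min()-344,A[:,0].max()-403.4,A[:,1].min()-139.4,B[:,0].min()-128.4]
r=least_squares(res,[.45,.25],diff_step=1e-3);print("port",r.x,r.fun)
# gap edges: lug corner pts on top; z ~ .189
print("lug corners top",[ray(b,(125+x/5,140+y/5),.185).round(4).tolist() for x,y in((208,30),(88,78),(175,297),(268,232))])
def cc(x,y):return (333+x/5,130+(y-300)/5)
print("lug corners scene",[ray(a,cc(x,y),.185).round(4).tolist() for x,y in((107,385),(312,437),(83,462),(300,500))])
for s,x,y,w,h,n in((b,115,130,100,75,0),(a,323,125,100,75,1)):
    im=cv2.resize(np.ascontiguousarray(s["pixels"][y:y+h,x:x+w,::-1]),(400,300),interpolation=cv2.INTER_CUBIC)
    for rr,z,col in((.057,.191,(0,0,255)),(.049,.191,(0,255,0))):
        q=(circ(s,r.x,rr,z)-[x,y]+.5)*4
        cv2.polylines(im,[q.astype(np.int32)],True,col,1)
    globals()['im%d'%n]=im
cv2.imwrite("pics/d.png",np.hstack([im0,im1]))
```

```text
[[0.4995, -0.2255, 0.072], [0.4996, -0.2381, 0.072], [0.4327, -0.2418, 0.072], [0.4326, -0.2293, 0.072]] [ 0.46609981 -0.23368094  0.072     ]
[[0.4377, -0.2405, 0.072], [0.4407, -0.2292, 0.072], [0.504, -0.227, 0.072], [0.5032, -0.2397, 0.072]] [ 0.47140481 -0.23409973  0.072     ]
port [0.56684687 0.166184  ] [ 1.00128125 -0.98255787  0.1500778   0.00417045]
lug corners top [[0.6115, 0.1601, 0.185], [0.5933, 0.2018, 0.185], [0.5144, 0.1677, 0.185], [0.538, 0.1361, 0.185]]
lug corners scene [[0.5164, 0.1753, 0.185], [0.5991, 0.1995, 0.185], [0.5366, 0.1266, 0.185], [0.615, 0.1616, 0.185]]
```

View pics/d.png

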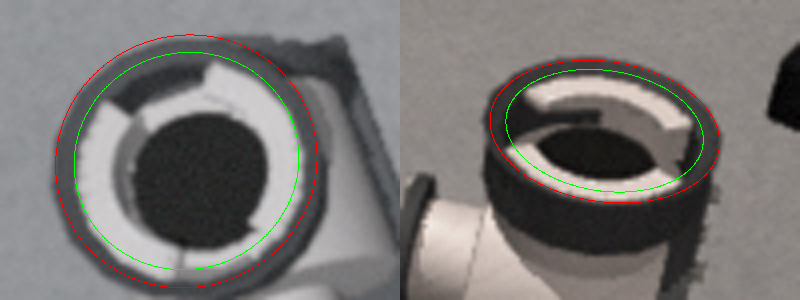

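Port is about (0.565, 0.165), with its gaps at about 22° yaw. The cap is about (0.4685, -0.234), with its bar at about 2.5°. I'll go above the cap.

Emit:
{"name": "send_rows", "arguments": {
  "commands": "45 0 0 0 .98;45 0 0 0 .98;45 0 0 0 .98;45 0 0 0 .98",
  "grip_force": 60
}}

```text
t: 0.63
tcp_pos: [0.1947, -0.5938, 0.2392]
tool_rot: [1.0, 0.02, -0.0, -0.0]
force: [-0.8, 0.4, -0.2]
finger_gap: 0.528
gripper_force: 0.0
```

Emit:
{"name": "send_rows", "arguments": {
  "commands": "45 .8 -.966 0 0;45 .8 -.966 0 0;45 .8 -.966 0 0;45 .8 -.966 0 0;45 .8 -.966 0 0;45 .8 -.966 0 0;45 .8 -.966 0 0;45 .8 -.966 0 0;45 .8 -.966 0 0;45 .8 -.966 0 0;45 .8 -.966 0 0;45 .8 -.966 0 0;45 .8 -.966 0 0;45 .8 -.966 0 0;45 .8 -.966 0 0;45 .8 -.966 0 0;45 .8 -.966 0 0;45 .8 -.966 0 0;45 0 0 0 0;45 0 0 0 0"
}}

```text
t: 2.3
tcp_pos: [0.4679, -0.2331, 0.2394]
tool_rot: [1.0, 0.023, -0.0, 0.0]
force: [0.1, -0.3, -0.4]
finger_gap: 0.524
gripper_force: 0.0
```

Emit:
{"name": "send_rows", "arguments": {
  "commands": "45 0 0 1 0;45 0 0 1 0;45 0 0 1 0;45 0 0 1 0;45 0 0 1 0;45 0 0 1 0;45 0 0 0 0;45 0 0 0 0"
}}

```text
t: 2.97
tcp_pos: [0.4665, -0.2345, 0.1187]
tool_rot: [1.0, 0.021, -0.001, -0.001]
force: [-0.9, -0.3, -0.5]
finger_gap: 0.521
gripper_force: 0.0
```

Emit:
{"name": "send_rows", "arguments": {
  "commands": "45 .05 0 1 0;45 .05 0 1 0;45 0 0 .8 0;45 0 0 .58 0;45 0 0 0 0;45 0 0 0 0"
}}

```text
t: 3.47
tcp_pos: [0.4699, -0.2347, 0.0526]
tool_rot: [1.0, 0.021, 0.0, 0.0]
force: [0.5, 0.3, -0.4]
finger_gap: 0.525
gripper_force: 0.0
```

Run:
```python
from h import *
a=snap("scene"); b=snap("top")
A=cv2.resize(a["pixels"][255:345,145:265],(400,300),interpolation=2); B=cv2.resize(b["pixels"][195:270,320:420],(400,300),interpolation=2)
cv2.imwrite("pics/e.png",np.ascontiguousarray(np.hstack([A,B])[:,:,::-1])); print(readout.sense()["tcp_pos"])
```

```text
[ 0.47029099 -0.2348602   0.05314731]
```

View pics/e.png

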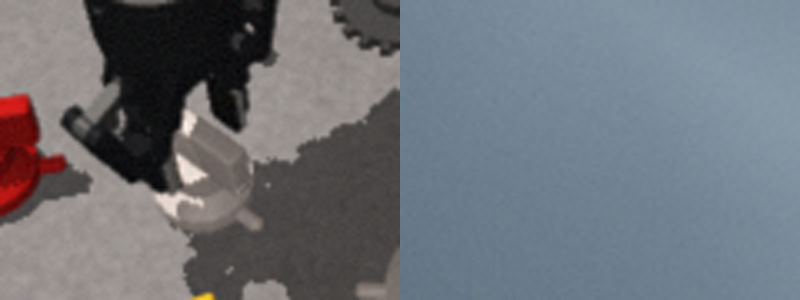

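The fingers straddle the bar: it shows between them at about (210,150) in the left crop. The arm hides it in the top view. Closing and lifting.

Emit:
{"name": "send_rows", "arguments": {
  "commands": "0 0 0 0 0;0 0 0 0 0;0 0 0 0 0;0 0 0 0 0;0 0 0 0 0;0 0 0 0 0",
  "grip_force": 80
}}

```text
t: 4.07
tcp_pos: [0.4699, -0.2342, 0.0526]
tool_rot: [1.0, 0.022, 0.001, 0.0]
force: [0.2, 0.1, 6.0]
finger_gap: 0.147
gripper_force: 78.0
```

Emit:
{"name": "send_rows", "arguments": {
  "commands": "0 0 0 -.5 0;0 0 0 -1 0;0 0 0 -1 0;0 0 0 -1 0;0 0 0 -1 0;0 0 0 -1 0;0 0 0 -1 0;0 0 0 -1 0;0 0 0 -1 0;0 0 0 -1 0;0 0 0 -1 0;0 0 0 -1 0;0 0 0 -1 0;0 0 0 -.5 0;0 0 0 0 0;0 0 0 0 0"
}}

```text
t: 5.4
tcp_pos: [0.4691, -0.2336, 0.3115]
tool_rot: [1.0, 0.022, -0.0, -0.0]
force: [-0.1, -0.8, -2.8]
finger_gap: 0.15
gripper_force: 78.5
```

Emit:
{"name": "send_rows", "arguments": {
  "commands": "0 0 0 0 -.975;0 0 0 0 -.975;0 0 0 0 -.975;0 0 0 0 -.975;0 0 0 0 -.975;0 0 0 0 0"
}}

```text
t: 5.9
tcp_pos: [0.4685, -0.2332, 0.3097]
tool_rot: [0.982, 0.191, -0.001, -0.002]
force: [-0.6, -0.3, -2.4]
finger_gap: 0.147
gripper_force: 78.4
```

Emit:
{"name": "send_rows", "arguments": {
  "commands": "0 .66 -.93 0 0;0 .66 -.93 0 0;0 .66 -.93 0 0;0 .66 -.93 0 0;0 .66 -.93 0 0;0 .66 -.93 0 0;0 .66 -.93 0 0;0 .66 -.93 0 0;0 .66 -.93 0 0;0 .66 -.93 0 0;0 .66 -.93 0 0;0 .66 -.93 0 0;0 .66 -.93 0 0;0 .66 -.93 0 0;0 .66 -.93 0 0;0 .66 -.93 0 0;0 .66 -.93 0 0;0 .66 -.93 0 0;0 0 0 0 0;0 0 0 0 0"
}}

```text
t: 7.57
tcp_pos: [0.5638, 0.1663, 0.3101]
tool_rot: [0.982, 0.191, -0.002, 0.0]
force: [-0.6, -1.1, -1.8]
finger_gap: 0.151
gripper_force: 78.5
```

Emit:
{"name": "send_rows", "arguments": {
  "commands": "0 0 0 .7 0;0 0 0 .7 0;0 0 0 .5 0;0 0 0 0 0;0 0 0 0 0"
}}

```text
t: 7.98
tcp_pos: [0.564, 0.1646, 0.2728]
tool_rot: [0.982, 0.19, -0.001, -0.0]
force: [0.5, 0.4, -1.8]
finger_gap: 0.15
gripper_force: 78.5
```

Run:
```python
from h import *
a=snap("scene"); b=snap("top"); st=readout.sense(); print(st["tcp_pos"],st["q"],st["tool_rot"])
A=cv2.resize(a["pixels"][100:220,305:425],(400,400),interpolation=2); B=cv2.resize(b["pixels"][120:240,105:225],(400,400),interpolation=2)
cv2.imwrite("pics/f.png",np.ascontiguousarray(np.hstack([A,B])[:,:,::-1]))
```

```text
[0.56502091 0.16501798 0.27425406] [ 9.45062611e-02  4.39704011e-01  1.48663442e+00 -1.36599698e-04
  1.21424126e+00  1.28273723e+00] [9.81756527e-01 1.90141685e-01 4.97928120e-04 1.12655839e-04]
```

View pics/f.png

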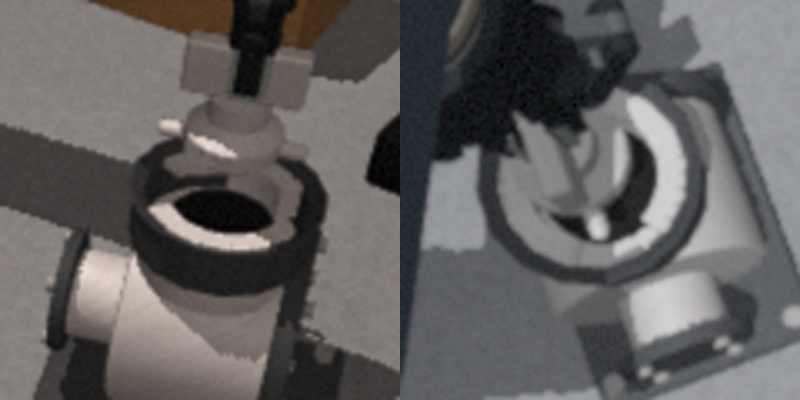

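The cap hangs square over the port. In the scene crop its pin tips are at (163,126) and (305,150), and in the top crop the near pin tip is at (597,225). I'll check the offset against the port camera by camera.

Run:
```python
from h import *
from scipy.optimize import least_squares
a=snap("scene"); b=snap("top"); z=.229
p=[ray(a,(305+x/3.333,100+y/3.333),z) for x,y in((163,126),(305,150))]
print("scene pins",p,"mid",(p[0]+p[1])/2)
print("top pin",ray(b,(105+197/3.333,120+225/3.333),z), "expect", .565-.044*.927,.165-.044*.375)
th=np.linspace(0,6.283,361)
def C(s,c): return np.array([proj(s,(c[0]+.057*np.cos(t),c[1]+.057*np.sin(t),.191)) for t in th])
fa=lambda c:[C(a,c)[:,0].min()-344,C(a,c)[:,0].max()-403.4,C(a,c)[:,1].min()-139.4]
fb=lambda c:[C(b,c)[:,0].min()-(115+55/4-.1),C(b,c)[:,1].max()-(130+289/4),C(b,c)[:,1].min()-(130+38/4)]
for f in(fa,fb): r=least_squares(f,[.565,.165],diff_step=1e-3); print(r.x,r.fun)
```

```text
scene pins [array([0.52672172, 0.14726429, 0.229     ]), array([0.60250405, 0.18029901, 0.229     ])] mid [0.56461288 0.16378165 0.229     ]
top pin [0.52762536 0.14940298 0.229     ] expect 0.5242119999999999 0.14850000000000002
[0.56685818 0.16615971] [ 0.99922928 -0.98379191  0.15748439]
[0.56502518 0.16566059] [ 0.00161247  0.25926848 -0.27025367]
```

Emit:
{"name": "send_rows", "arguments": {
  "commands": "0 .05 0 .5 0;0 0 0 .5 0;0 0 0 .5 0;0 0 0 .5 0;0 0 0 .4 0;0 0 0 0 0;0 0 0 0 0"
}}

```text
t: 8.77
tcp_pos: [0.565, 0.1658, 0.2247]
tool_rot: [0.982, 0.191, -0.001, -0.0]
force: [0.1, 0.8, -1.5]
finger_gap: 0.149
gripper_force: 78.6
```

Emit:
{"name": "send_rows", "arguments": {
  "commands": "0 0 0 .1 0;0 0 0 .1 0;0 0 0 .1 0;0 0 0 .1 0;0 0 0 0 0;0 0 0 0 0"
}}

```text
t: 9.27
tcp_pos: [0.5655, 0.1658, 0.2178]
tool_rot: [0.982, 0.191, 0.0, 0.0]
force: [-0.3, 0.3, -2.1]
finger_gap: 0.149
gripper_force: 78.8
```

Emit:
{"name": "send_rows", "arguments": {
  "commands": "0 0 0 .07 0;0 0 0 0 0;0 0 0 0 0"
}}

```text
t: 9.52
tcp_pos: [0.5656, 0.1659, 0.2167]
tool_rot: [0.982, 0.191, 0.0, 0.0]
force: [-1.0, -0.6, 0.4]
finger_gap: 0.148
gripper_force: 79.0
```

Emit:
{"name": "send_rows", "arguments": {
  "commands": "0 0 0 .07 0;0 0 0 0 0;0 0 0 0 0"
}}

```text
t: 9.77
tcp_pos: [0.5656, 0.1659, 0.2152]
tool_rot: [0.982, 0.191, 0.0, 0.0]
force: [-1.1, 0.5, 3.3]
finger_gap: 0.152
gripper_force: 79.2
```

Fz shows the cap standing on the spring plate. I'll press 2 mm more, then turn clockwise and watch the force.

Emit:
{"name": "send_rows", "arguments": {
  "commands": "0 0 0 .1 0;0 0 0 0 1;0 0 0 0 1;0 0 0 0 1;0 0 0 0 1;0 0 0 0 1;0 0 0 0 1;0 0 0 0 1;0 0 0 0 1;0 0 0 0 1;0 0 0 0 0;0 0 0 0 0"
}}

```text
t: 10.77
tcp_pos: [0.5667, 0.1654, 0.2135]
tool_rot: [0.993, -0.121, 0.001, 0.0]
force: [2.2, -1.8, 3.1]
finger_gap: 0.146
gripper_force: 79.4
```

Emit:
{"name": "send_rows", "arguments": {
  "commands": "0 0 0 0 .7;0 0 0 0 .7;0 0 0 0 .7;0 0 0 0 .7;0 0 0 0 .7;0 0 0 0 .7;0 0 0 0 0;0 0 0 0 0"
}}

```text
t: 11.43
tcp_pos: [0.566, 0.1657, 0.2132]
tool_rot: [0.964, -0.265, 0.001, -0.0]
force: [1.0, -1.3, 3.1]
finger_gap: 0.152
gripper_force: 79.4
```

```bash
python3 -c "
from h import *
s=readout.sense();print(s['tcp_pos'],s['q'],s['force'],s['ft_torque'],s['t'],np.degrees(2*np.arctan2(s['tool_rot'][1],s['tool_rot'][0])))"
```

```text
[0.56602949 0.16566116 0.2131762 ] [ 9.55663546e-02  5.10482529e-01  1.55148241e+00 -4.16000321e-04
  1.07831030e+00  2.20243234e+00] [ 1.00770266 -1.2770031   3.05362081] [-0.35818116 -0.16148368 -0.02265227] 11.4333 -30.703273172021262
```

Emit:
{"name": "send_rows", "arguments": {
  "commands": "0 0 0 0 .7;0 0 0 0 .7;0 0 0 0 .7;0 0 0 0 .7;0 0 0 0 .7;0 0 0 0 .7;0 0 0 0 .5;0 0 0 0 0;0 0 0 0 0"
}}

```text
t: 12.18
tcp_pos: [0.5655, 0.1658, 0.213]
tool_rot: [0.908, -0.419, 0.0, -0.0]
force: [0.9, -1.0, 4.6]
finger_gap: 0.149
gripper_force: 79.4
```

Run:
```python
from h import *
s=readout.sense();print(s['tcp_pos'],s['q'],s['force'],s['ft_torque'],s['t'],np.degrees(2*np.arctan2(s['tool_rot'][1],s['tool_rot'][0])))
a=snap("scene"); b=snap("top")
A=cv2.resize(a["pixels"][100:220,305:425],(400,400),interpolation=2); B=cv2.resize(b["pixels"][120:240,105:225],(400,400),interpolation=2)
cv2.imwrite("pics/g.png",np.ascontiguousarray(np.hstack([A,B])[:,:,::-1]))
```

```text
[0.56553154 0.16579133 0.21298081] [ 9.57190117e-02  5.10564728e-01  1.55198856e+00 -6.71618974e-05
  1.07890148e+00  2.53072537e+00] [ 0.9196011  -1.00059948  4.57399316] [-3.36097501e-01 -7.78040373e-02 -1.17543190e-05] 12.1833 -49.513770179623904
```

View pics/g.png

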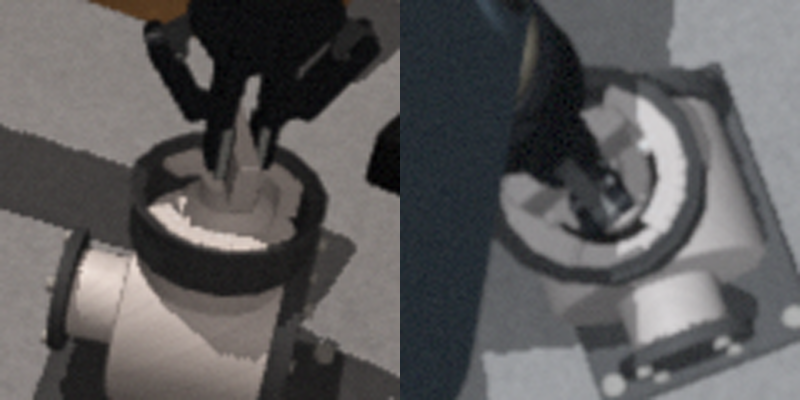

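The foot is down inside the collar under the lugs, and the bar is turned about 71°, lit edge at (245,110) in the left crop. I'll turn a little more, then release and retreat.

Emit:
{"name": "send_rows", "arguments": {
  "commands": "0 0 0 0 .4;0 0 0 0 .4;0 0 0 0 0;0 0 0 0 0"
}}

```text
t: 12.62
tcp_pos: [0.5655, 0.1658, 0.2129]
tool_rot: [0.896, -0.444, -0.0, -0.0]
force: [0.0, -1.7, 3.2]
finger_gap: 0.15
gripper_force: 79.4
```

Emit:
{"name": "send_rows", "arguments": {
  "commands": "45 0 0 0 0;45 0 0 0 0;45 0 0 0 0;45 0 0 0 0;45 0 0 0 0;45 0 0 -.5 0;45 0 0 -1 0;45 0 0 -1 0;45 0 0 -1 0;45 0 0 -1 0;45 0 0 -1 0;45 0 0 -1 0;45 0 0 -1 0;45 0 0 0 0;45 0 0 0 0"
}}

```text
t: 13.87
tcp_pos: [0.5659, 0.1659, 0.3646]
tool_rot: [0.896, -0.445, 0.001, -0.001]
force: [-0.6, -0.7, 0.8]
finger_gap: 0.522
gripper_force: 0.0
```

Emit:
{"name": "send_rows", "arguments": {
  "commands": "45 1 0 0 0;45 1 0 0 0;45 1 0 0 0;45 1 0 0 0;45 1 0 0 0;45 1 0 0 0;45 1 0 0 0;45 1 0 0 0;45 1 0 0 0;45 1 0 0 0;45 1 0 0 0;45 1 0 0 0;45 0 0 0 0;45 0 0 0 0"
}}

```text
t: 15.03
tcp_pos: [0.71, -0.0262, 0.3603]
tool_rot: [0.895, -0.446, -0.002, 0.0]
force: [0.1, -0.1, -0.1]
finger_gap: 0.521
gripper_force: 0.0
```

Run:
```python
from h import *
s=readout.sense();print(s['tcp_pos'],s['q'],s['force'],s['t'])
a=snap("scene"); b=snap("top")
A=cv2.resize(a["pixels"][120:210,325:415],(400,400),interpolation=2); B=cv2.resize(b["pixels"][130:220,115:205],(400,400),interpolation=2)
cv2.imwrite("pics/i.png",np.ascontiguousarray(np.hstack([A,B])[:,:,::-1]))
```

```text
[ 0.70999244 -0.02620654  0.36034946] [-1.93903201e-01  5.62967370e-01  1.02911252e+00  3.23265495e-04
  1.55387988e+00  2.30051699e+00] [ 0.06273937 -0.07175534 -0.08756846] 15.0333
```

View pics/i.png

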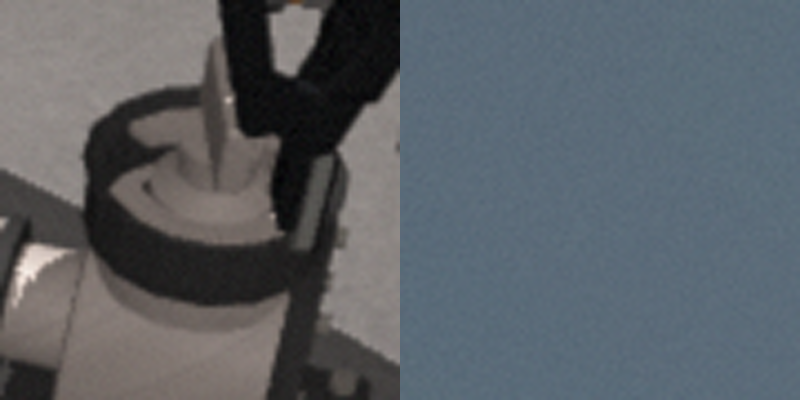

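The cap stands low in the collar with its bar turned and the left gap clear. The arm partly hides it, so I'll swing clear and check the angle.

Emit:
{"name": "send_rows", "arguments": {
  "commands": "45 1 1 0 0;45 1 1 0 0;45 1 1 0 0;45 1 1 0 0;45 1 1 0 0;45 1 1 0 0;45 1 1 0 0;45 1 1 0 0;45 1 1 0 0;45 1 1 0 0;45 1 1 0 0;45 0 0 0 0;45 0 0 0 0"
}}

```text
t: 16.22
tcp_pos: [0.6674, -0.334, 0.3623]
tool_rot: [0.895, -0.446, -0.001, -0.0]
force: [0.8, -0.0, -0.5]
finger_gap: 0.526
gripper_force: 0.0
```

Run:
```python
from h import *
a=snap("scene"); b=snap("top")
A=cv2.resize(a["pixels"][115:205,325:415],(400,400),interpolation=2); B=cv2.resize(b["pixels"][130:220,115:205],(400,400),interpolation=2)
for im,s,o in((A,a,(325,115)),(B,b,(115,130))):
    for t in(62,74,80):
        ang=np.radians(22-t)
        for k in(-1,1):
            p=(proj(s,(.566+k*.035*np.cos(ang),.1655+k*.035*np.sin(ang),.234))-o)*4.444
            cv2.circle(im,tuple(int(v) for v in p),3,{62:(255,0,0),74:(0,255,0),80:(0,0,255)}[t],-1)
cv2.imwrite("pics/j.png",np.ascontiguousarray(np.hstack([A,B])[:,:,::-1]))
```

```text
(no output)
```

View pics/j.png

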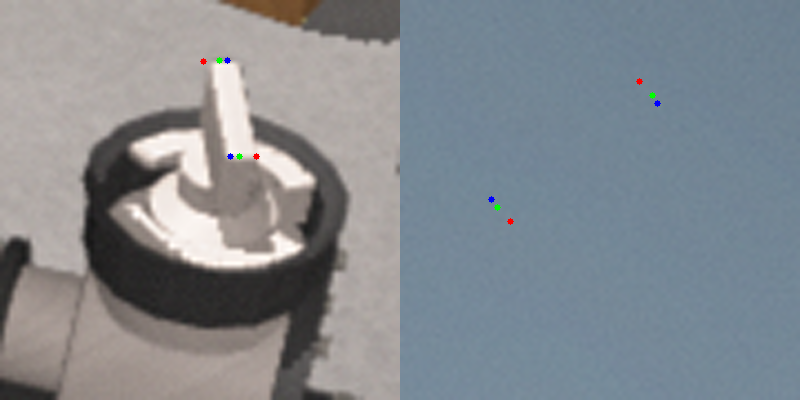

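The bar's top ends, at about (222,62) and (240,157), fall on the green 74° markers. The cap sits level, and its pins are under the lugs with both gaps empty. Handing in.

```bash
python3 -c "
from station import sign_off
print(sign_off())"
```

```text
the job is handed in; nothing more can be done
None
```

The two-pinned cap is in the port, turned about 74° clockwise with its pins under the lugs, and released; I never touched the big cap, and the job was handed in at about 16 s.

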